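Load the glue gun and switch it on

ROBOT

A 6-joint arm with a two-finger parallel gripper is mounted at the origin on the work surface. World frame = base frame: x ahead of the robot, y to its left, z up, the work surface at z = 0. Lengths are in m, angles in rad, forces in N, time in s.
With the tool pointing down it reaches from about 0.35 to 0.975 m from the base axis. Payload 4.9 kg.
Tool frame: the origin (TCP) lies midway between the tips of the shut fingers; the grasp point (between the pads) lies 19 mm behind it; z points along the fingers, y is the line along which they close (so a half turn about z gives the same grasp; the last joint's range is limited). The gripper opens to 85 mm and grips with 20 to 120 N. Pads are 22 mm wide; open, the fingers measure 114 mm over their backs; the gripper's body (76 mm by 85 mm) begins 54 mm behind the grasp point. The pads swing forward as they close: fully open they stand 13 mm farther back than shut.
Start: joints at [-1.453, 0.053, 1.613, -0, 1.476, -0.119], TCP at [0.147, -0.608, 0.194] pointing down, gripper open.
Joint ranges: [-3.01, 3.01], [-1.01, 2.22], [0.06, 2.58], [-1.02, 4.17], [0.09, 2.62], [-3.14, 3.14]. Speed limits (rad/s): [2.57, 2.57, 3.14, 3.14, 3.14, 3.14].

INTERFACE

Orientations are given as a unit quaternion [w, x, y, z].
In Python, from plant import * gives the robot as it stands.
- The arm moves only by the tool jog_arm, never from a script. Its argument "targets" is a list of rows, each a list of 3 entries, a list of its own where there are three numbers: the shift along the tool's x, y, z in units of 25 mm (1.0 is 25 mm), then the turn, a rotation vector about the tool's x, y, z in units of 8 degrees (1.0 is 8 degrees), then the opening in per cent of the stroke, from 0 (shut) to 100 (fully open). A call has 1 to 8 rows; each row is the pose to reach, as a shift and turn from the pose commanded when the call began, along the tool's axes at that moment; what a row does not reach only later rows make up. A row lasts 1/8 s, in which the tool goes at most 62.5 mm and 10.7 degrees, less where a joint would pass 70% of its speed; a pose out of reach is approached as far as the arm can. A call with a gripper value outside its range is refused whole. The fingers move at their own pace and stop on an object; the grip force is fixed at half the most. Time passes only in rows, so rows that repeat a pose let the fingers close. It gives the time, the measured TCP pose, the force, the opening and the grip force at its end, in the units of the state.
- state(): the state, without advancing time (a new reading comes with each control period).
- grab_frame(name): name is "scene" or "top" or "wrist"; returns (picture, depth): 480x640x3 uint8, red, green, blue; 480x640 float32, m along the optical axis (not along the pixel's ray), 0 where there is no reading.
- camera_params(name): a dict with "fovy" (degrees; the focal length in pixels is half the picture's height over the tangent of half this angle, whatever the lens; pixels are square), "cx", "cy" (the principal point, pixels), "rvec" (rotation vector, rad) and "tvec" (3), from world to camera coordinates, as OpenCV has them; the wrist camera has in their place "hand_eye" (4x4, takes a point from camera to tool coordinates, whose origin is the TCP and whose axes are the flange's). Camera axes: x right, y down, z forward; pixel columns grow to the right and rows downward; lengths in m; the calibration is good to about 2 mm. The wrist camera is an equidistant fisheye: a pixel r from the principal point sees the ray r / f radians off the axis. A picture is of the moment at which its call begins: read the wrist's pose just before it. camera_params takes no time and is no camera call.
- job_done(): hands the job in; it is judged then, once.
The state is a dict: "time": time; "joint_pos": joint angles; "joint_vel": joint speeds; "joint_efforts": joint torques, N m; "tool_pos": TCP position; "tool_rot": TCP orientation; "contact_force": force on the tool from outside, world axes, zero at the start; "ft_torque": the same for the moment, N m; "gripper_width": opening from 0.0 (shut) to 1.0 (fully open); "grasp_force": force on a finger pad.
Only numpy, scipy, OpenCV 4.12 (cv2) and the standard library are available. Lean on these libraries where they do the work, as an engineer would, in place of code of your own. Each camera call takes 0.05 s, during which the arm holds its last target. There are 200 camera calls.

TASK

Get the glue gun ready: take the thick glue stick from the wooden rest and slide it straight into the inlet at the back of the gun until you feel it butt against the remains of the last stick, then let go of it. Push gently, do not ram it; and switch the gun's base on at its rocker. Leave the other things on the table where they are.

Things in the scene. Friction and masses are not known exactly. Their poses are not given: they have to be found in the camera images.
- gun: Grey glue gun standing in a black mains base 230 x 170 x 22 mm, fixed. Origin on the table under the handle; z up, x level from the rear inlet to the brass nozzle: a stick goes in along +x. Shell 44 mm wide, 163 mm high. Bore along x at y = 0, 140 mm up, 15.6 mm wide. The remains of the last stick sit fast in it, unseen, their end 45 to 80 mm inside the inlet: a stop that gives 1 mm per 8 N.
- inlet (a point): Centre of the mouth of the inlet at the gun's rear, on the bore's axis, 88 mm behind and 140 mm above the origin of gun, same axes. The mouth is flared, 27 mm wide, narrowing to the bore in 16 mm. 28 mm inside, a sprung rubber shoe rubs on the stick from above and drags with up to 3 N, more as the tip passes it. Over 20 N between stick and gun is ramming.
- stick: Thick glue stick, a plain cream-coloured round bar 12 mm in diameter and 180 mm long, about 22 g, lying in two notches of the wooden brush rest, its axis 28 mm above the table. Origin at its centre; x along the bar. Both ends are alike and either may go in.
- stick_a (a point): Centre of the stick's end face at its +x end, 90 mm from the centre.
- stick_b (a point): Centre of the stick's end face at its -x end, 90 mm from the centre.
- rest: Wavy wooden brush rest, fixed: two bars 14 mm thick, 32 mm high at the crests, 216 mm long along y, at x = -55 and +55 mm, tied by 8 mm high strips at y = -101 and +101 mm. Things lie in its notches along its x axis, 72 mm apart; between the bars they are free underneath down to the table. Origin on the table at its centre.
- rocker (a joint): Rocker switch, dished, 44 mm along the gun's x and 26 mm wide, on the black pod at the left (+y) of the gun's rear. Angle in rad: -0.22 is off (the half towards the nozzle stands up), +0.22 is on (that half, marked with a dark rib, pressed down level). It stays where it is left and takes about 3 N at its end.
- switch_on_end (a point): Point on the top of the rocker's on half, 17 mm from the pivot towards the nozzle; about 48 mm above the table when off, about 41 mm when on. It lies 85 mm to the +y side of the bore's axis.
- thin_stick: Thin glue stick, 7 mm in diameter, 150 mm long, for a smaller gun; in the rest too. Origin at its centre. Leave it.
- brush: Paint brush, handle 8 mm in diameter, 207 mm long, in the rest too. Origin on its axis. Leave it.
- pots_a: Strip of six lidded paint pots, 204 x 37 mm, 29 mm high. Origin under its centre. Leave it.
- pots_b: Strip of four lidded paint pots, 136 x 37 mm, 29 mm high. Origin under its centre. Leave it.
- paint_bottle: Paint bottle with white cap, 68 mm in diameter, 190 mm high. Origin under its centre. Leave it.
- water_jar: Glass water jar, 72 mm in diameter, 85 mm high. Origin under its centre. Leave it.
- tape: Roll of masking tape lying flat, 90 mm in diameter, 24 mm high. Origin under its centre. Leave it.
Mind the look-alikes: they are no part of the job. What is shaped like the stick but blue is not meant.

How it is judged:
At the end, for the whole second after the job is handed in: The thick stick is in the gun's bore, one end within about 2 mm of the hidden remains of the last stick, in line with the bore within 0.15 rad, released and at rest; the rocker is on (above 0.15 rad) (distance between any of stick_a, stick_b and stub_face_c0 below 0.0055 m and angle between the x axis of stick and the x axis of gun, either way round below 0.15 rad and value of joint rocker above 0.15 rad and linear speed of stick below 0.01 m/s and contact force between the fingers and stick below 0.05 N); the robot touches nothing.
It fails at once if the stick is rammed: more than 20 N between stick and gun (contact force between stick and gun above 20 N).
It fails at once if another thing on the table is moved by more than 30 mm (distance of any of thin_stick, brush, pots_a, pots_b, paint_bottle, water_jar, tape from where it was at the start of the episode above 0.03 m).
It also fails if it takes over 58 s, if anything falls off the work surface, if the arm or the gripper's body presses on something with over 40 N, if the wrist force passes 120 N, or if a joint passes its speed limit or range.

## Working session

There is one attempt and no reset: what is moved stays moved. The work goes in short steps, Python scripts to look and compute and a tool call to move; the robot and the scene stay as the last step left them, time stands still between calls to the robot, and variables do not carry over. Pictures are saved under pics/ and viewed, at most 10 in all, crops included, and the job is handed in when it is done.

Besides the shell and the picture viewer there is one more tool, called after "Call:" as name([rows], argument=value, ...), one row to a line, values as JSON. jog_arm: Moves the arm, as the interface text tells. Its arguments: {"type":"object","properties":{"targets":{"type":"array"}},"required":["targets"]}

```bash
mkdir -p pics
cat > h.py <<'E'
from plant import *
import numpy as np, cv2
from scipy.spatial.transform import Rotation as R
def snap(n,f):
    p,d=grab_frame(n); cv2.imwrite('pics/'+f+'.png',p[:,:,::-1]); np.savez('pics/'+f+'.npz',p=p,d=d); return p,d
def pts(n,d):
    "world points per pixel from depth for fixed camera"
    c=camera_params(n); f=240/np.tan(np.radians(c['fovy'])/2)
    v,u=np.mgrid[:480,:640]
    X=np.stack([(u-c['cx'])/f*d,(v-c['cy'])/f*d,d],-1)
    M=R.from_rotvec(np.ravel(c['rvec'])).as_matrix()
    return (X-np.ravel(c['tvec']))@M
E
python3 - <<'E'
from h import *
for n in('top','scene'):
    p,d=snap(n,n+'0'); c=camera_params(n); print(c)
s=state();print(s['time'],s['tool_pos'],s['tool_rot'])
E
```

```text
{'fovy': 49.77474939705367, 'cx': 321.98452755440337, 'cy': 237.7896885350503, 'rvec': array([ 2.19242278, -2.19985311,  0.07185432]), 'tvec': array([-0.01381314,  0.50842275,  1.54602768])}
{'fovy': 51.85915441305161, 'cx': 325.12901360122504, 'cy': 240.61642398028286, 'rvec': array([ 2.27778273,  0.82781987, -0.31772844]), 'tvec': array([-0.38295079, -0.15329372,  1.56514475])}
0.1 [ 0.14652493 -0.60692261  0.19266179] [-9.45122950e-04  9.93000519e-01  1.18106204e-01 -1.64432434e-05]
```

View pics/top0.png

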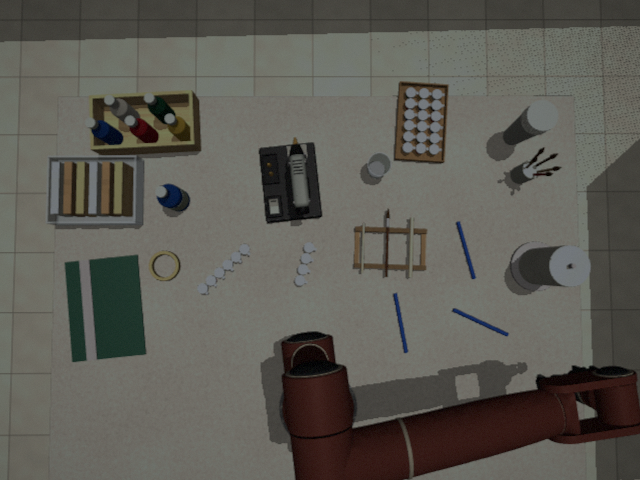

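View pics/scene0.png

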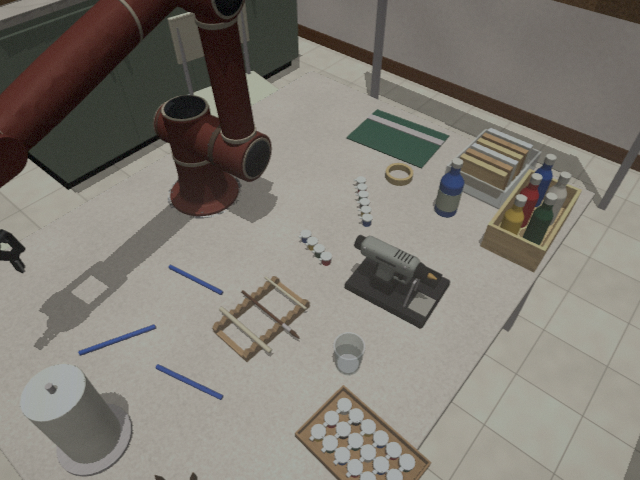

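The top view shows the gun at about (300,180) with its nozzle up, and the rest at about (390,247) holding three bars at columns 362, 387 (brush) and 410. I'll measure these.

Run:
```python
from h import *
z=np.load('pics/top0.npz');p,d=z['p'],z['d'];P=pts('top',d)
a=cv2.resize(p[195:285,340:440],None,fx=4,fy=4,interpolation=3);b=cv2.resize(p[130:230,250:330],None,fx=4,fy=4,interpolation=3)
im=np.zeros((400,800,3),np.uint8);im[:360,:400]=a;im[:400,420:740]=b
cv2.imwrite('pics/crop.png',im[:,:,::-1])
print('noise table',P[300,300:310,2].round(4))
for r in (225,240,255,265): print(r,[(c,int(1000*P[r,c,2])) for c in range(354,418,1) if P[r,c,2]>.012])
print('col y', P[247,362],P[247,410],P[247,387])
def box(m,n):
    q=P[m];(c,s,ang)=cv2.minAreaRect(q[:,:2].astype(np.float32));print(n,c,s,ang,len(q),np.median(q[:,2]))
reg=np.zeros((480,640),bool);reg[135:228,255:325]=1
box(reg&(P[...,2]>.012)&(P[...,2]<.03),'base')
m=reg&(P[...,2]>.09);box(m,'shell')
for r in range(135,225,5):
    c=np.where(m[r])[0]
    if len(c): print(r,c.min(),c.max(),P[r,c.min():c.max()+1].mean(0).round(4),P[r,c,2].max().round(3))
m=reg&(P[...,2]>.03)&(P[...,2]<.07);m[:,285:]=0;box(m,'pod')
```

```text
noise table [-0.0026 -0.0046 -0.0057 -0.0084 -0.0001 -0.0033 -0.0027  0.0011 -0.0034
  0.0008]
225 [(362, 22), (363, 27), (385, 27), (386, 30), (387, 25), (388, 22), (409, 26), (410, 29), (411, 33), (412, 39)]
240 [(354, 12), (362, 31), (363, 21), (385, 20), (386, 31), (387, 27), (409, 28), (410, 39), (411, 29), (412, 30), (413, 1572)]
255 [(358, 13), (361, 31), (362, 30), (385, 29), (386, 32), (387, 19), (409, 31), (410, 32), (411, 36), (412, 26)]
265 [(354, 21), (355, 19), (356, 21), (357, 31), (358, 30), (359, 23), (360, 31), (361, 28), (362, 28), (363, 24), (364, 28), (365, 36), (366, 32), (367, 1572), (368, 22), (369, 22), (370, 30), (371, 25), (372, 28), (373, 34), (374, 28), (375, 32), (376, 28), (377, 20), (378, 15), (379, 16), (380, 25), (381, 25), (382, 33), (383, 28), (384, 25), (385, 32), (386, 34), (387, 21), (388, 28), (389, 36), (390, 28), (391, 24), (392, 23), (393, 26), (394, 19), (395, 1572), (396, 28), (397, 23), (398, 33), (399, 21), (400, 25), (401, 15), (402, 24), (403, 18), (404, 36), (405, 29), (406, 33), (407, 31), (408, 25), (409, 31), (410, 29), (411, 33), 
[... 497 characters left out ...]
1 299 [0.7591 0.0597 0.1512] 0.158
150 289 301 [0.7448 0.0596 0.1522] 0.164
155 288 305 [0.7329 0.0557 0.1426] 0.162
160 289 304 [0.715  0.0551 0.1605] 0.168
165 289 304 [0.7014 0.0552 0.1591] 0.166
170 290 318 [0.6889 0.0352 0.1515] 1.573
175 277 306 [0.6749 0.0689 0.1522] 1.573
180 291 306 [0.6596 0.0497 0.1594] 0.166
185 291 307 [0.6457 0.0484 0.1597] 0.17
190 292 307 [0.632  0.047  0.1585] 0.163
195 293 308 [0.618  0.0442 0.1598] 0.166
200 293 320 [0.5973 0.0277 0.2118] 1.573
205 281 308 [0.5919 0.0607 0.1477] 1.573
210 296 308 [0.5775 0.0404 0.1513] 0.161
pod (0.671570897102356, 0.13259825110435486) (0.20274542272090912, 0.06931105256080627) 0.0059595671482384205 398 0.03590218060762499
```

View pics/crop.png

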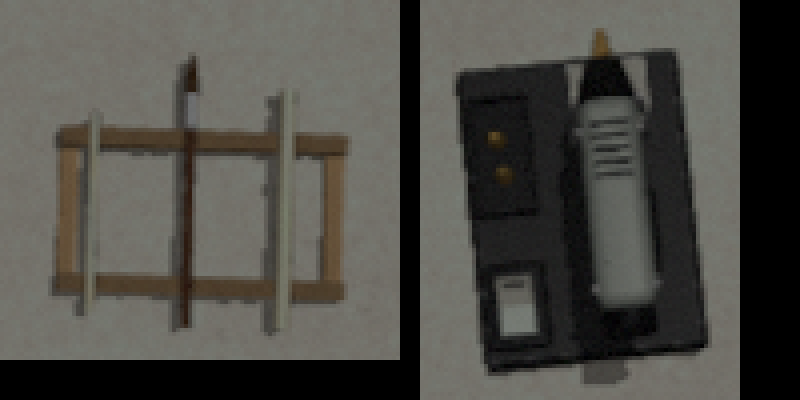

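```bash
cat >> h.py <<'E'
def ray(n,u,v,z):
    c=camera_params(n); f=240/np.tan(np.radians(c['fovy'])/2)
    M=R.from_rotvec(np.ravel(c['rvec'])).as_matrix();t=np.ravel(c['tvec'])
    o=-M.T@t; g=np.stack([(np.asarray(u)-c['cx'])/f,(np.asarray(v)-c['cy'])/f,np.ones(np.shape(u))],-1)@M
    return o+g*((z-o[2])/g[...,2])[...,None]
def fit(P):
    m=P.mean(0);w=np.linalg.svd(P[:,:2]-m[:2])[2][0];w*=np.sign(w[0]);return m,np.degrees(np.arctan2(w[1],w[0]))
E
python3 - <<'E'
from h import *
z=np.load('pics/top0.npz');p,d=z['p'],z['d']
hsv=cv2.cvtColor(p,cv2.COLOR_RGB2HSV)
print(p[245,404:417].tolist(), p[185,284:312].mean(-1).astype(int).tolist())
def rows(r0,r1,c0,c1,thr,zz):
    o=[]
    g=p.astype(int).sum(-1)
    for r in range(r0,r1):
        w=np.clip(g[r,c0:c1]-thr,0,None); 
        o.append((np.sum(w*np.arange(c0,c1))/w.sum(),r))
    o=np.array(o);return o,ray('top',o[:,0],o[:,1],zz)
# stick: rows clear of bars
o,P=rows(218,278,405,418,np.median(p[245,413:417].astype(int).sum(-1))+30,.032)
print(o[::6].round(1).tolist());print('stick',fit(P),P[0],P[-1])
g=p.astype(int).sum(-1)
print('end rows',g[210:225,411].tolist(),g[270:285,410].tolist())
# gun shell: grey mask edges midpoint
o=[]
for r in range(160,205):
    c=285+np.where(g[r,285:312]>170)[0]; o.append(((c.min()+c.max())/2,r,c.max()-c.min()))
o=np.array(o);print(o[::5].tolist());P=ray('top',o[:,0],o[:,1],.142);print('gun',fit(P))
print('rib',ray('top',np.array([273.7]),np.array([201.2]),.048),'rocker mid',ray('top',np.array([274.2]),np.array([206.5]),.044))
w=camera_params('wrist');print(w)
E
```

```text
[[115, 113, 106], [116, 115, 107], [97, 97, 91], [73, 71, 66], [68, 67, 62], [80, 77, 66], [105, 105, 90], [116, 119, 104], [109, 111, 96], [110, 107, 96], [116, 116, 107], [117, 117, 109], [115, 116, 109]] [33, 26, 6, 15, 16, 7, 16, 16, 51, 69, 80, 90, 93, 93, 98, 98, 100, 100, 101, 100, 91, 82, 67, 43, 18, 26, 35, 35]
[[nan, 218.0], [nan, 224.0], [nan, 230.0], [nan, 236.0], [nan, 242.0], [nan, 248.0], [nan, 254.0], [nan, 260.0], [nan, 266.0], [nan, 272.0]]<stdin>:10: RuntimeWarning: invalid value encountered in scalar divide
Traceback (most recent call last):
  File "h.py", line 19, in fit
    m=P.mean(0);w=np.linalg.svd(P[:,:2]-m[:2])[2][0];w*=np.sign(w[0]);return m,np.degrees(np.arctan2(w[1],w[0]))
                  ~~~~~~~~~~~~~^^^^^^^^^^^^^^^
numpy.linalg.LinAlgError: SVD did not converge
```

Run:
```python
from h import *
z=np.load('pics/top0.npz');p,d=z['p'].astype(float),z['d']
g=p.sum(-1)
o=[]
for r in list(range(219,226))+list(range(234,262))+list(range(271,277)):
    w=np.clip(p[r,405:416,1]-p[r,405:416,2]-10,0,None); o.append((np.sum(w*np.arange(405,416))/max(w.sum(),.1),r))
o=np.array(o);o=o[o[:,0]>400];k=np.polyfit(o[:,1],o[:,0],1);e=o[:,0]-np.polyval(k,o[:,1]);o=o[abs(e)<1];print(len(o),e.std())
P=ray('top',o[:,0],o[:,1],.030);print('stick',fit(P))
b=p[...,1]-p[...,2]
for r in list(range(212,223))+list(range(272,284)):
    print(r,b[r,408:414].astype(int).tolist())
print('ends',ray('top',np.array([411.7,410.]),np.array([217.5,277.5]),.028))
o=[]
for r in range(160,205):
    c=285+np.where(g[r,285:312]>170)[0]; o.append(((c.min()+c.max())/2,r,c.max()-c.min()))
o=np.array(o);print(o[::5].tolist());P=ray('top',o[:,0],o[:,1],.142);print('gun',fit(P))
print('rib',ray('top',np.array([273.7]),np.array([201.2]),.048),'rocker mid',ray('top',np.array([274.2]),np.array([206.5]),.044))
w=camera_params('wrist');print(w)
```

```text
41 0.22118821268831856
stick (array([ 0.47931773, -0.28090769,  0.03      ]), np.float64(-2.4396089304724855))
212 [8, 8, 9, 7, 8, 7]
213 [7, 7, 7, 7, 7, 7]
214 [8, 9, 6, 7, 7, 8]
215 [7, 7, 6, 8, 8, 8]
216 [7, 8, 8, 8, 7, 7]
217 [7, 7, 9, 10, 11, 9]
218 [8, 8, 10, 12, 14, 12]
219 [6, 5, 12, 12, 14, 13]
220 [6, 5, 13, 12, 13, 13]
221 [4, 7, 12, 10, 15, 13]
222 [3, 7, 12, 11, 14, 12]
272 [9, 16, 13, 13, 12, 7]
273 [10, 15, 15, 13, 12, 8]
274 [10, 16, 14, 13, 12, 6]
275 [9, 16, 15, 13, 10, 7]
276 [9, 15, 14, 13, 10, 7]
277 [7, 10, 9, 11, 8, 8]
278 [6, 6, 8, 8, 8, 8]
279 [6, 7, 7, 7, 7, 9]
280 [6, 7, 7, 8, 7, 8]
281 [6, 7, 6, 7, 7, 8]
282 [6, 8, 7, 7, 8, 7]
283 [7, 7, 9, 6, 8, 8]
ends [[ 0.56776304 -0.28496434  0.028     ]
 [ 0.38817467 -0.27744914  0.028     ]]
[[297.5, 160.0, 15.0], [297.5, 165.0, 13.0], [297.5, 170.0, 13.0], [298.5, 175.0, 13.0], [299.0, 180.0, 14.0], [299.5, 185.0, 13.0], [300.0, 190.0, 14.0], [300.5, 195.0, 13.0], [301.5, 200.0, 15.0]]
gun (array([0.65702322, 0.04868054, 0.142     ]), np.float64(5.701952912712903))
rib [[0.61546877 0.12737202 0.048     ]] rocker mid [[0.60015925 0.12620321 0.044     ]]
{'fovy': 65.70646984690485, 'cx': 309.54066948573774, 'cy': 238.04278668452955, 'hand_eye': array([[-4.00849525e-04, -9.60623487e-01, -2.77853119e-01,
         7.04980434e-02],
       [ 9.99999762e-01, -5.40906535e-04,  4.27413205e-04,
         7.35840749e-04],
       [-5.60875731e-04, -2.77852881e-01,  9.60623476e-01,
        -1.78863355e-01],
       [ 0.00000000e+00,  0.00000000e+00,  0.00000000e+00,
         1.00000000e+00]])}
```

```bash
cat >> h.py <<'E'
def go(xyz,yaw,q=None,p=None):
    s=state(); A=R.from_quat(np.roll(s['tool_rot'],-1)); p0=s['tool_pos']
    a=np.radians(yaw); x=np.array([np.cos(a),np.sin(a),0]);z=np.array([0,0,-1.])
    B=R.from_matrix(np.stack([x,np.cross(z,x),z],1))
    print('t',s['time'],'pos',p0.round(4),'shift',(A.inv().apply(np.array(xyz)-p0)/.025).round(2).tolist(),'turn',(np.degrees((A.inv()*B).as_rotvec())/8).round(2).tolist(),'F',np.round(s['contact_force'],2))
E
python3 -c "
from h import *
go([.448,-.2797,.13],-2.44)"
```

```text
t 0.1 pos [ 0.1465 -0.6069  0.1927] shift [14.79, -9.89, 2.53] turn [-0.01, 0.0, 2.0] F [ 0.73 -1.3   0.13]
```

Call:
jog_arm([
  [[14.8,-9.9,2.5],[0,0,2.0],65],
  [[14.8,-9.9,2.5],[0,0,2.0],65],
  [[14.8,-9.9,2.5],[0,0,2.0],65],
  [[14.8,-9.9,2.5],[0,0,2.0],65],
  [[14.8,-9.9,2.5],[0,0,2.0],65],
  [[14.8,-9.9,2.5],[0,0,2.0],65],
  [[14.8,-9.9,2.5],[0,0,2.0],65],
  [[14.8,-9.9,2.5],[0,0,2.0],65],
])

```text
time: 1.1
tool_pos: [0.4493, -0.277, 0.13]
tool_rot: [-0.001, 1.0, -0.019, -0.001]
contact_force: [0.0, 0.0, -0.5]
gripper_width: 0.652
grasp_force: 0.0
```

```bash
cat >> h.py <<'E'
def wray(s,u,v,z):
    c=camera_params('wrist'); f=240/np.tan(np.radians(c['fovy'])/2);H=np.array(c['hand_eye'])
    x=np.asarray(u,float)-c['cx'];y=np.asarray(v,float)-c['cy'];r=np.hypot(x,y)+1e-9;t=r/f
    g=np.stack([np.sin(t)*x/r,np.sin(t)*y/r,np.cos(t)],-1)
    A=R.from_quat(np.roll(s['tool_rot'],-1)).as_matrix()
    g=g@H[:3,:3].T@A.T;o=s['tool_pos']+A@H[:3,3]
    return o+g*((z-o[2])/g[...,2])[...,None]
E
python3 - <<'E'
from h import *
go([.448,-.2797,.13],-2.44)
snap('wrist','w1')
E
```

```text
t 1.1 pos [ 0.4493 -0.277   0.13  ] shift [-0.05, 0.11, -0.0] turn [-0.01, 0.01, 0.03] F [ 0.    0.   -0.47]
```

View pics/w1.png

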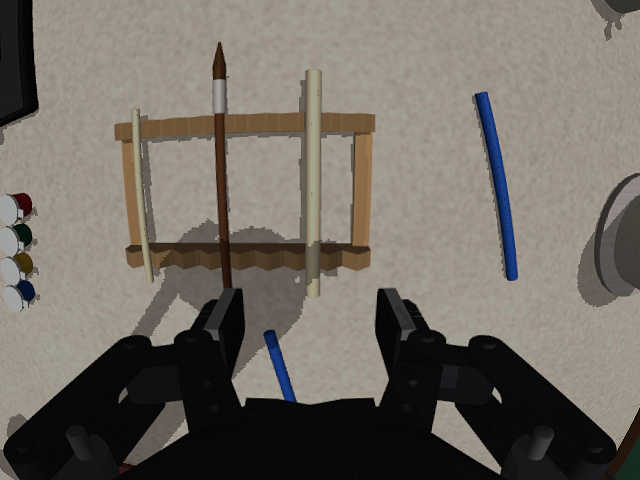

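The thick stick runs from (313.5,70) to (313,297), the rest's bars cross at rows 124 and 256, and the brush is at column 222. I'll locate the stick with the wrist view.

Run:
```python
from h import *
s=state()
e=wray(s,[313.8,312.8,313.5,313.2],[70,296,124,256],np.array([.030,.030,.032,.032]));print(e)
d=e[0]-e[1];print('len',np.linalg.norm(d),'yaw',np.degrees(np.arctan2(d[1],d[0])),'mid',(e[0]+e[1])/2)
m=(e[0]+e[1])/2;u=d/np.linalg.norm(d);g=m-.03*u
go([g[0],g[1],.012],np.degrees(np.arctan2(d[1],d[0])))
```

```text
[[ 0.56765743 -0.28589638  0.03      ]
 [ 0.38922931 -0.27848861  0.03      ]
 [ 0.5266605  -0.28406958  0.032     ]
 [ 0.42487595 -0.28007365  0.032     ]]
len 0.1785818273181654 yaw -2.377374284293236 mid [ 0.47844337 -0.2821925   0.03      ]
t 1.15 pos [ 0.4492 -0.2775  0.1302] shift [-0.02, 0.15, 4.73] turn [-0.01, 0.01, 0.02] F [-0.02  0.69 -0.5 ]
```

Call:
jog_arm([
  [[0.18,0.15,1.5],[0,0,0],65],
  [[0.18,0.15,3.0],[0,0,0],65],
  [[0.18,0.15,4.3],[0,0,0],65],
  [[0.18,0.15,4.85],[0,0,0],60],
  [[0.18,0.15,4.85],[0,0,0],35],
  [[0.18,0.15,4.85],[0,0,0],10],
  [[0.18,0.15,4.85],[0,0,0],0],
  [[0.18,0.15,4.85],[0,0,0],0],
])

```text
time: 2.15
tool_pos: [0.4532, -0.2846, 0.0111]
tool_rot: [0.001, 1.0, -0.021, 0.001]
contact_force: [0.3, 0.9, -0.1]
gripper_width: -0.003
grasp_force: 0.0
```

Call:
jog_arm([
  [[0,0,0],[0,0,0],0],
  [[0,0,0],[0,0,0],0],
])

```text
time: 2.4
tool_pos: [0.4526, -0.2841, 0.0102]
tool_rot: [0.0, 1.0, -0.021, 0.0]
contact_force: [-0.1, -0.2, 0.3]
gripper_width: -0.0
grasp_force: 0.0
```

The gripper shut on nothing, so I'll look.

Run:
```python
from h import *
print(state()['gripper_width'])
a,_=snap('wrist','w2');b,_=snap('top','t2')
im=np.zeros((480,760,3),np.uint8);im[:,:440]=a[:,100:540];im[:400,445:745]=cv2.resize(b[185:285,350:425],None,fx=4,fy=4,interpolation=3)
cv2.imwrite('pics/c2.png',im[:,:,::-1])
```

```text
-0.0004569656348133445
```

View pics/c2.png

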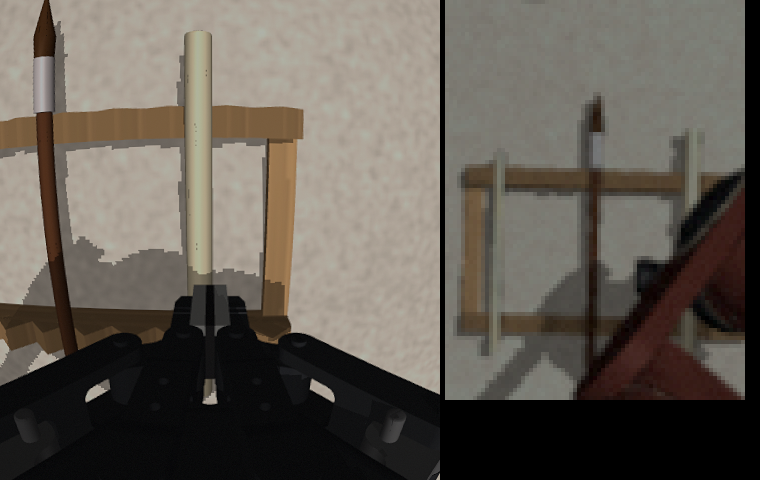

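```bash
cat >> h.py <<'E'
def wpt(s,u,v,d):
    c=camera_params('wrist'); f=240/np.tan(np.radians(c['fovy'])/2);H=np.array(c['hand_eye'])
    x=np.asarray(u,float)-c['cx'];y=np.asarray(v,float)-c['cy'];r=np.hypot(x,y)+1e-9;t=r/f
    g=np.stack([np.tan(t)*x/r,np.tan(t)*y/r,np.ones_like(r)],-1)*np.asarray(d)[...,None]
    T=g@H[:3,:3].T+H[:3,3]; A=R.from_quat(np.roll(s['tool_rot'],-1)).as_matrix()
    return s['tool_pos']+T@A.T,T
E
python3 - <<'E'
from h import *
s=state();print(s)
d=np.load('pics/w2.npz')['d']
for v in (35,60,100,150,200,250,270,290,310,330,350,380,395):
    for u in ((300,) if v<275 else (285,300,308,316,335)):
        m=np.median(d[v-2:v+3,u-1:u+2]);W,T=wpt(s,u,v,m);print(v,u,'world',W.round(4),'tool',T.round(4))
E
```

```text
{'time': 2.5, 'joint_pos': array([-6.99786866e-01,  2.81483728e-02,  1.96478298e+00, -2.20278362e-05,
        1.14867891e+00,  9.13383805e-01]), 'joint_vel': array([ 0.00039666,  0.00221098,  0.00102664,  0.00115342, -0.00335426,
       -0.00274444]), 'joint_efforts': array([ 3.49674840e-03, -3.33271694e+01, -3.20675576e+01,  6.67755489e-05,
       -2.14200231e-04, -5.53118809e-05]), 'tool_pos': array([ 0.45257124, -0.28404289,  0.01005047]), 'tool_rot': array([ 2.29249236e-06,  9.99775656e-01, -2.11810757e-02, -1.31630904e-05]), 'contact_force': array([ 0.32939143, -0.40924947, -0.19569131]), 'ft_torque': array([ 0.00353901, -0.01435732, -0.01696376]), 'grasp_force': 0.0, 'gripper_width': 0.001414627670105805}
35 300 world [ 0.5658 -0.2857  0.0322] tool [ 0.1132 -0.0031 -0.0222]
60 300 world [ 0.5549 -0.2852  0.0314] tool [ 0.1023 -0.0031 -0.0214]
100 300 world [ 0.5375 -0.2845  0.0319] tool [ 0.0849 -0.0031 -0.0218]
150 300 world [ 0.5164 -0.2836  0.0321] tool [ 0.0637 -0.0032 -0.0221]
200 300 world [ 0.495  -0.2826  0.0322] tool [ 0.0423 -0.0033 -0.0222]
250 300 world [ 0.4725 -0.
[... 1545 characters left out ...]
orld [ 0.47   -0.2799  0.1205] tool [ 0.0172 -0.0049 -0.1105]
380 300 world [ 0.4493 -0.2816  0.0941] tool [-0.0034 -0.0023 -0.0841]
380 308 world [ 0.3996 -0.2817  0.0306] tool [-0.053  -0.0001 -0.0206]
380 316 world [ 0.448  -0.2867  0.0928] tool [-0.0044  0.0028 -0.0827]
380 335 world [ 0.4694 -0.2913  0.1204] tool [ 0.0171  0.0066 -0.1103]
395 285 world [ 0.4695 -0.2802  0.1254] tool [ 0.0168 -0.0046 -0.1154]
395 300 world [ 0.4452 -0.2815  0.0968] tool [-0.0075 -0.0023 -0.0867]
395 308 world [ 0.3623 -0.28   -0.0008] tool [-0.0903 -0.0002  0.0109]
395 316 world [ 0.4407 -0.2864  0.0918] tool [-0.0117  0.0029 -0.0818]
395 335 world [ 0.4693 -0.291   0.1257] tool [ 0.017   0.0063 -0.1157]
```

Run:
```python
from h import *
p,d=snap('scene','s2');s=state()
c=camera_params('scene');f=240/np.tan(np.radians(c['fovy'])/2);K=np.array([[f,0,c['cx']],[0,f,c['cy']],[0,0,1]])
q=s['tool_pos'];Q=np.array([q,q+[0,0,.046],q+[0,0,.1]])
o=cv2.projectPoints(Q,np.ravel(c['rvec']),np.ravel(c['tvec']),K,None)[0][:,0];print(o)
im=cv2.resize(p[240:370,180:340],None,fx=5,fy=4.6,interpolation=3)
im=cv2.resize(p[250:370,180:340],None,fx=5,fy=5,interpolation=2)
for (u,v) in o: cv2.drawMarker(im,(int((u-180)*5),int((v-250)*5)),(255,0,0),0,14,1)
cv2.imwrite('pics/c3.png',im[:,:,::-1])
```

```text
[[236.68416842 327.84630559]
 [234.21274163 317.34648067]
 [231.12416324 304.22469511]]
```

View pics/c3.png

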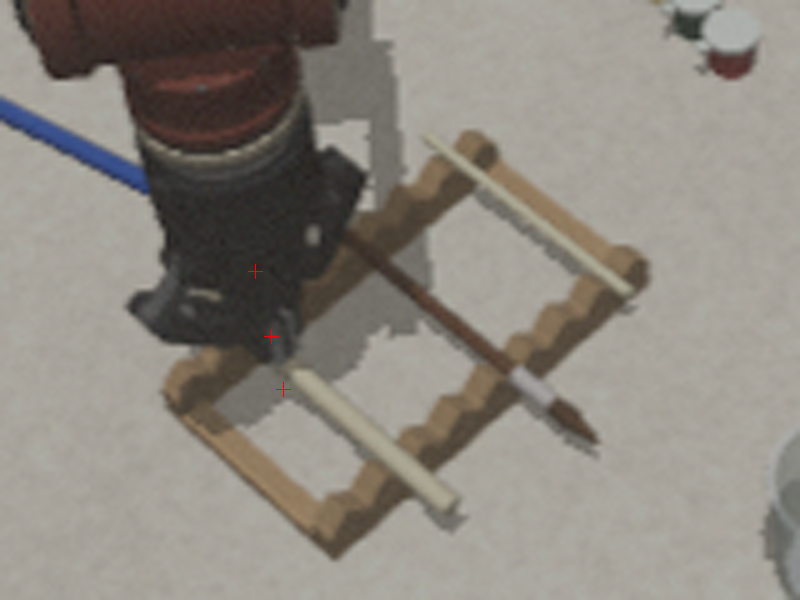

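The scene crop shows the fingertips end near (270,345), on the marker about 45 mm above the reported TCP and above the stick. The real tips therefore lie about 43 mm short of the reported TCP. I'll open, re-centre and go down by that much, watching the force.

Call:
jog_arm([
  [[0,-0.12,0],[0,0,0],60],
  [[0,-0.12,0],[0,0,0],60],
  [[0,-0.12,0],[0,0,0],60],
  [[0,-0.12,0.6],[0,0,0],60],
  [[0,-0.12,1.1],[0,0,0],60],
  [[0,-0.12,1.3],[0,0,0],60],
])

```text
time: 3.3
tool_pos: [0.4515, -0.2802, -0.0245]
tool_rot: [-0.001, 1.0, -0.021, -0.001]
contact_force: [-0.6, 0.4, -0.4]
gripper_width: 0.602
grasp_force: 0.0
```

Run:
```python
from h import *
s=state();p,d=snap('wrist','w3');print(s['tool_pos'],s['contact_force'],s['gripper_width'])
# finger front-face lower edge & table depth
for u in (225,232,240,248,256,364,372,380,388,396):
    W,T=wpt(s,np.full(200,u),np.arange(200,400),d[200:400,u]); k=np.where(W[:,2]>T[:,2]*0+.0)[0]
    j=np.where((abs(T[:,0]-.011)<.006)&(d[200:400,u]>0))[0]
    if len(j): print(u,200+j[0],'T',T[j[0]+1].round(4),'W',W[j[0]+1].round(4))
W,T=wpt(s,np.array([310]),np.array([200]),np.array([np.median(d[198:203,308:313])]));print('stick',W,T)
```

```text
[ 0.45153761 -0.28016726 -0.02447771] [-0.62407673  0.41454998 -0.4046015 ] 0.601985478919572
225 257 T [ 0.0164 -0.0374 -0.0232] W [ 0.4695 -0.2436 -0.0012]
232 258 T [ 0.0155 -0.0344 -0.022 ] W [ 0.4685 -0.2465 -0.0024]
240 257 T [ 0.0162 -0.0305 -0.0226] W [ 0.4691 -0.2504 -0.0018]
248 258 T [ 0.0158 -0.0268 -0.0228] W [ 0.4685 -0.2541 -0.0017]
256 257 T [ 0.0163 -0.0232 -0.0229] W [ 0.4689 -0.2578 -0.0016]
364 258 T [ 0.016   0.0251 -0.0232] W [ 0.4665 -0.306  -0.0013]
372 258 T [ 0.0161  0.0287 -0.0237] W [ 0.4664 -0.3096 -0.0009]
380 257 T [ 0.0167  0.0322 -0.0242] W [ 4.669e-01 -3.131e-01 -4.000e-04]
388 264 T [ 0.0159  0.0345 -0.0311] W [ 0.4661 -0.3154  0.0066]
396 263 T [ 0.0164  0.038  -0.0313] W [ 0.4664 -0.3189  0.0067]
stick [[ 0.50017624 -0.28328486  0.03202559]] [[ 0.04858422  0.00093636 -0.05662822]]
```

Call:
jog_arm([
  [[0,0,0.2],[0,0,0],60],
  [[0,0,0.36],[0,0,0],60],
  [[0,0,0.36],[0,0,0],40],
  [[0,0,0.36],[0,0,0],20],
  [[0,0,0.36],[0,0,0],0],
  [[0,0,0.36],[0,0,0],0],
  [[0,0,0.36],[0,0,0],0],
])

```text
time: 4.22
tool_pos: [0.4529, -0.2792, -0.0311]
tool_rot: [-0.002, 1.0, -0.021, -0.0]
contact_force: [0.4, 6.5, 3.8]
gripper_width: 0.103
grasp_force: 58.4
```

Call:
jog_arm([
  [[0,0,-0.5],[0,0,0],0],
  [[0,0,-1.5],[0,0,0],0],
  [[0,0,-3],[0,0,0],0],
  [[0,0,-5],[0,0,0],0],
  [[0,0,-6],[0,0,0],0],
  [[0,0,-6],[0,0,0],0],
])

```text
time: 4.97
tool_pos: [0.4544, -0.2829, 0.1224]
tool_rot: [0.002, 1.0, -0.021, 0.003]
contact_force: [0.3, -0.3, -0.7]
gripper_width: 0.102
grasp_force: 58.4
```

Run:
```python
from h import *
s=state();p,d=snap('wrist','w4');print(s['tool_pos'],s['contact_force'],s['gripper_width'],s['grasp_force'])
```

```text
[ 0.45444542 -0.2828811   0.12238839] [ 0.2571095  -0.25480869 -0.71423678] 0.10167015821958651 58.408344984054565
```

View pics/w4.png

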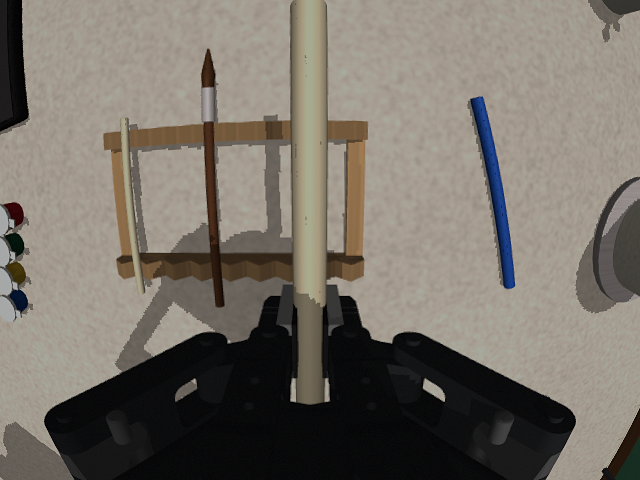

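Run:
```python
from h import *
s=state();z=np.load('pics/w4.npz');d=z['d']
L=[]
for v in range(5,260,3):
    W,T=wpt(s,np.arange(285,335),np.full(50,v),d[v,285:335]); k=(T[:,2]<-.05)&(T[:,2]>-.09)
    if k.sum()>20: L.append([np.median(T[k,0]),T[k,1].mean(),T[k,2].min(),(T[k,1].min()+T[k,1].max())/2,np.ptp(T[k,1])])
L=np.array(L);print(L[::12].round(4))
ky=np.polyfit(L[:,0],L[:,3],1);kz=np.polyfit(L[:,0],L[:,2],1);print('y',ky,'ztop',kz,'xmax',L[:,0].max())
```

```text
[[ 0.1127  0.0003 -0.0641  0.0003  0.0116]
 [ 0.1003  0.0005 -0.0646  0.0005  0.0118]
 [ 0.0885  0.0005 -0.0639  0.0004  0.0112]
 [ 0.0771  0.0005 -0.0647  0.0004  0.0118]
 [ 0.0658  0.0006 -0.0644  0.0006  0.0116]
 [ 0.0545  0.0006 -0.064   0.0006  0.0111]
 [ 0.0426  0.0006 -0.0647  0.0006  0.0113]
 [ 0.0303  0.0008 -0.064   0.0008  0.0113]]
y [-0.00378883  0.00079266] ztop [-0.00275441 -0.06396596] xmax 0.11272563081523031
```

```bash
python3 -c "
from h import *
go([.53,-.03,.25],5.9)"
```

```text
t 5.025 pos [ 0.4532 -0.2818  0.1198] shift [2.65, -10.18, -5.22] turn [0.02, -0.01, -1.04] F [-0.3   0.42 -0.73]
```

Call:
jog_arm([
  [[0,0,-2.5],[0,0,0],0],
  [[0,-1,-5.2],[0,0,0],0],
  [[1,-3.5,-5.2],[0,0,-0.5],0],
  [[2,-6,-5.2],[0,0,-1.04],0],
  [[2.65,-8.5,-5.2],[0,0,-1.04],0],
  [[2.65,-10.2,-5.2],[0,0,-1.04],0],
  [[2.65,-10.2,-5.2],[0,0,-1.04],0],
  [[2.65,-10.2,-5.2],[0,0,-1.04],0],
])

```text
time: 6.02
tool_pos: [0.529, -0.0293, 0.2467]
tool_rot: [-0.0, 0.999, 0.052, -0.001]
contact_force: [-0.2, 0.2, -0.5]
gripper_width: 0.105
grasp_force: 58.6
```

Run:
```python
from h import *
s=state();p,d=snap('wrist','w5');np.save('pics/s5.npy',s,allow_pickle=True);print(s['tool_pos'],s['tool_rot'],s['joint_vel'].max())
```

```text
[ 0.52902423 -0.02928877  0.24674311] [-3.90334419e-05  9.98669962e-01  5.15386971e-02 -1.43798551e-03] 0.001708765267472142
```

View pics/w5.png

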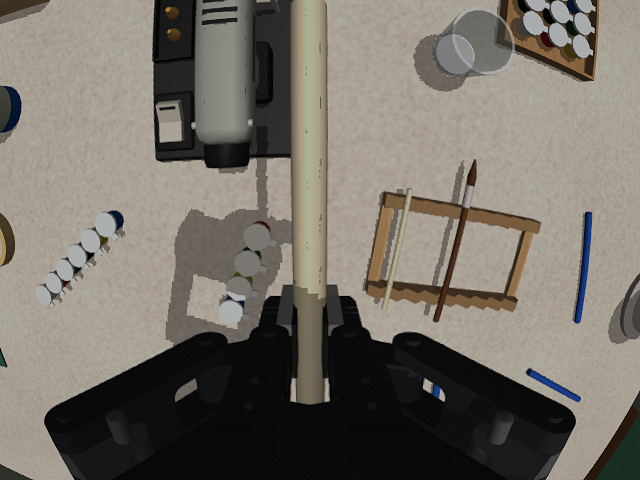

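The gun shell spans columns 196–255, its round black rear cap is at (204–249, 143–167), and the rocker is at (170,122) with its rib at (166,106). I'll fit circles to the depth cross-sections.

Run:
```python
from h import *
from scipy.optimize import least_squares
s=np.load('pics/s5.npy',allow_pickle=True).item();z=np.load('pics/w5.npz');d=z['d'];p=z['p']
v,u=np.mgrid[0:180,185:262]
W,T=wpt(s,u.ravel(),v.ravel(),d[0:180,185:262].ravel());v=v.ravel();W0=W
a=np.radians(5.9);X=np.array([np.cos(a),np.sin(a),0]);Y=np.array([-np.sin(a),np.cos(a),0])
k=(W[:,2]>.12)&(W[:,2]<.18);W=W[k];x=W@X;y=W@Y;zz=W[:,2]
print('x range',np.percentile(x,[0,.5,1,2,100]))
x0=x.min()
for lo in np.arange(x0,x0+.14,.012):
    m=(x>=lo)&(x<lo+.012)&(zz>.128)
    f=lambda q:np.hypot(y[m]-q[0],zz[m]-q[1])-q[2]
    r=least_squares(f,[y[m].mean(),.14,.02],loss='soft_l1',f_scale=.001)
    print(round(lo,4),m.sum(),r.x.round(4),'ymin/max',y[m].min().round(4),y[m].max().round(4),'top',np.percentile(zz[m],98).round(4))
# rocker
for n,uu,vv,h in(('rib',166,106,.048),('rock top edge',169,98,.048),('bottom edge',173,143,.041)):
    W,_=wpt(s,np.array([uu]),np.array([vv]),np.array([np.median(d[vv-1:vv+2,uu-1:uu+2])]));print(n,W,wray(s,[uu],[vv],np.array([h])), 'gy',W@Y,'gx',W@X)
```

```text
x range [0.56917777 0.57047454 0.57145893 0.57317991 0.70683457]
0.5692 672 [-0.0196  0.1388  0.0176] ymin/max -0.0373 -0.0023 top 0.1574
0.5812 765 [-0.0196  0.1395  0.0178] ymin/max -0.0397 -0.0011 top 0.1594
0.5932 1006 [-0.0191  0.1348  0.0275] ymin/max -0.0431 0.0039 top 0.1623
0.6052 989 [-0.0193  0.1374  0.0254] ymin/max -0.042 0.0028 top 0.1625
0.6172 991 [-0.0193  0.1375  0.0253] ymin/max -0.0421 0.0023 top 0.1625
0.6292 977 [-0.0193  0.1374  0.0254] ymin/max -0.0422 0.0023 top 0.1625
0.6412 969 [-0.0192  0.1371  0.0256] ymin/max -0.0428 0.0021 top 0.1624
0.6532 949 [-0.0193  0.1372  0.0256] ymin/max -0.0426 0.0028 top 0.1626
0.6652 910 [-0.0192  0.1369  0.0258] ymin/max -0.0427 0.0027 top 0.1625
0.6772 917 [-0.0192  0.1382  0.025 ] ymin/max -0.0427 0.0026 top 0.1634
0.6892 573 [-0.0191  0.1386  0.0246] ymin/max -0.0419 0.0028 top 0.1628
0.7012 9 [-0.5424  0.1405  0.5009] ymin/max -0.0418 -0.0413 top 0.1395
rib [[0.61804392 0.13038505 0.04729892]] [[0.61801017 0.13010112 0.048     ]] gy [0.06616407] gx [0.62817264]
rock top edge [[0.62782938 0.13422501 0.0308361 ]] [[0.62661182 0.12739678 0.048     ]] gy [0.06897782] gx [0.63830099]
bottom edge [[0.57793605 0.12570282 0.03062264]] [[0.57851183 0.1218007  0.041     ]] gy [0.06562944] gx [0.58779593]
```

```bash
python3 -c "
from h import *
go([.4138,.0234,.0815],5.9)"
```

```text
t 6.075 pos [ 0.5291 -0.0299  0.2471] shift [-4.36, -2.59, 6.63] turn [-0.0, 0.02, -0.01] F [ 0.2  -0.23  0.04]
```

Call:
jog_arm([
  [[-2.2,-1.3,0],[0,0,0],0],
  [[-4.36,-2.6,0],[0,0,0],0],
  [[-4.36,-2.6,0.5],[0,0,0],0],
  [[-4.36,-2.6,2.5],[0,0,0],0],
  [[-4.36,-2.6,4.5],[0,0,0],0],
  [[-4.36,-2.6,6.6],[0,0,0],0],
  [[-4.36,-2.6,6.6],[0,0,0],0],
  [[-4.36,-2.6,6.6],[0,0,0],0],
])

```text
time: 7.08
tool_pos: [0.4159, 0.0235, 0.0852]
tool_rot: [0.0, 0.999, 0.051, 0.001]
contact_force: [0.8, 0.5, 0.4]
gripper_width: 0.101
grasp_force: 58.6
```

```bash
cat >> h.py <<'E'
a59=np.radians(5.9);X=np.array([np.cos(a59),np.sin(a59),0]);Y=np.array([-np.sin(a59),np.cos(a59),0])
E
python3 - <<'E'
from h import *
go([.4138,.0234,.0815],5.9)
s=state();p,d=snap('wrist','w6');t=s['tool_pos'];print('g',t@X,t@Y)
L=[]
for v in range(2,260,3):
    W,T=wpt(s,np.arange(285,335),np.full(50,v),d[v,285:335]); k=(T[:,2]<-.05)&(T[:,2]>-.09)
    if k.sum()>20: q=W[k].mean(0);L.append([q@X,(W[k]@Y).min()/2+(W[k]@Y).max()/2,np.percentile(W[k,2],95)])
L=np.array(L);print(np.polyfit(L[:,0],L[:,1],1),np.polyval(np.polyfit(L[:,0],L[:,1],1),[.53,.57,.65]),np.polyval(np.polyfit(L[:,0],L[:,2],1),[.45,.53,.65])-.006,L[:,0].max())
b,_=snap('top','t6');e,_=snap('scene','s6')
im=np.zeros((400,800,3),np.uint8);im[:,:395]=cv2.resize(b[165:245,265:344],None,fx=5,fy=5,interpolation=2);im[:,400:800]=cv2.resize(e[205:285,320:400],None,fx=5,fy=5,interpolation=2)
cv2.imwrite('pics/c6.png',im[:,:,::-1])
E
```

```text
t 7.075 pos [0.4159 0.0235 0.0852] shift [-0.09, -0.01, 0.15] turn [0.0, -0.01, -0.01] F [0.78 0.46 0.4 ]
g 0.4161454862486963 -0.019403485955629737
[ 0.00201957 -0.02099687] [-0.0199265  -0.01984571 -0.01968415] [0.14304989 0.14309059 0.14315164] 0.52964078119562
```

View pics/c6.png

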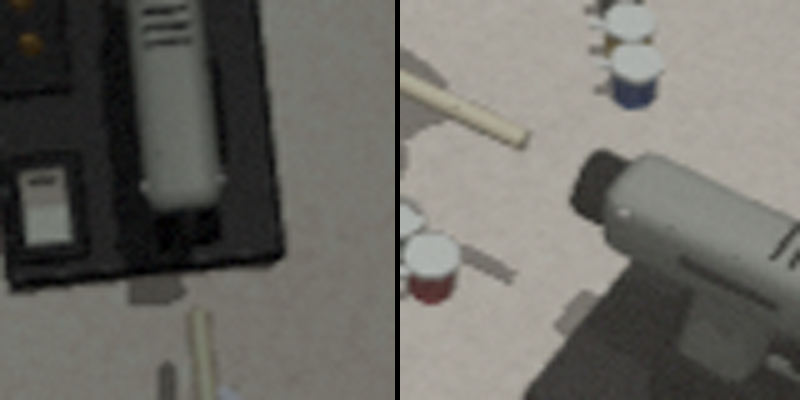

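The stick lies in line with the bore, its tip about 40 mm behind the mouth. It is 3.5 mm too high, so I'll lower it while easing forward.

Call:
jog_arm([
  [[0,0,0],[0,0,0],0],
  [[0,0,0],[0,0,0],0],
])

```text
time: 7.48
tool_pos: [0.4152, 0.0243, 0.0845]
tool_rot: [0.0, 0.999, 0.051, 0.001]
contact_force: [0.1, 0.9, 0.1]
gripper_width: 0.105
grasp_force: 58.6
```

```bash
python3 -c "
from h import *
go([.4138,.0234,.0815],5.9);s=state();t=s['tool_pos'];print('g',t@X,t@Y,t[2])"
```

```text
t 7.475 pos [0.4152 0.0243 0.0845] shift [-0.06, 0.03, 0.12] turn [0.0, -0.01, -0.0] F [0.13 0.9  0.09]
g 0.4154977259482941 -0.018501961173306325 0.08445705742319873
```

Call:
jog_arm([
  [[0,0,0.12],[0,0,0],0],
  [[0.6,0,0.12],[0,0,0],0],
  [[1.1,0,0.12],[0,0,0],0],
  [[1.5,0,0.12],[0,0,0],0],
  [[1.75,0,0.12],[0,0,0],0],
  [[2.0,0,0.12],[0,0,0],0],
  [[2.0,0,0.12],[0,0,0],0],
])

```text
time: 8.35
tool_pos: [0.4646, 0.0295, 0.0806]
tool_rot: [-0.0, 0.999, 0.051, -0.0]
contact_force: [-0.4, -0.4, -0.1]
gripper_width: 0.104
grasp_force: 58.6
```

Call:
jog_arm([
  [[0.1,0,0],[0,0,0],0],
  [[0.2,0,0],[0,0,0],0],
  [[0.3,0,0],[0,0,0],0],
  [[0.4,0,0],[0,0,0],0],
  [[0.5,0,0],[0,0,0],0],
  [[0.5,0,0],[0,0,0],0],
])

```text
time: 9.1
tool_pos: [0.4769, 0.0308, 0.0806]
tool_rot: [-0.0, 0.999, 0.051, -0.0]
contact_force: [-0.6, 0.4, 0.2]
gripper_width: 0.102
grasp_force: 58.6
```

Call:
jog_arm([
  [[0.08,0,0],[0,0,0],0],
  [[0.16,0,0],[0,0,0],0],
  [[0.24,0,0],[0,0,0],0],
  [[0.32,0,0],[0,0,0],0],
  [[0.4,0,0],[0,0,0],0],
  [[0.48,0,0],[0,0,0],0],
  [[0.56,0,0],[0,0,0],0],
  [[0.64,0,0],[0,0,0],0],
])

```text
time: 10.1
tool_pos: [0.4928, 0.0324, 0.0805]
tool_rot: [-0.0, 0.999, 0.051, -0.0]
contact_force: [-0.7, -0.1, -1.1]
gripper_width: 0.105
grasp_force: 58.5
```

Call:
jog_arm([
  [[0.07,0,0],[0,0,0],0],
  [[0.14,0,0],[0,0,0],0],
  [[0.14,0,0],[0,0,0],0],
])

```text
time: 10.48
tool_pos: [0.4965, 0.0328, 0.0806]
tool_rot: [-0.0, 0.999, 0.051, 0.0]
contact_force: [0.8, 0.9, -1.4]
gripper_width: 0.103
grasp_force: 58.5
```

Call:
jog_arm([
  [[0.03,0,0],[0,0,0],0],
  [[0.06,0,0],[0,0,0],0],
  [[0.06,0,0],[0,0,0],0],
])

```text
time: 10.85
tool_pos: [0.4977, 0.0329, 0.0806]
tool_rot: [-0.0, 0.999, 0.051, 0.0]
contact_force: [0.3, -0.8, -1.9]
gripper_width: 0.105
grasp_force: 58.5
```

Call:
jog_arm([
  [[0.03,0,0],[0,0,0],0],
  [[0.06,0,0],[0,0,0],0],
  [[0.06,0,0],[0,0,0],0],
])

```text
time: 11.22
tool_pos: [0.4984, 0.033, 0.0801]
tool_rot: [0.0, 0.999, 0.051, -0.001]
contact_force: [-3.0, -0.7, -0.7]
gripper_width: 0.102
grasp_force: 58.5
```

Call:
jog_arm([
  [[0.03,0,0],[0,0,0],0],
  [[0.03,0,0],[0,0,0],0],
])

```text
time: 11.48
tool_pos: [0.4987, 0.0331, 0.0799]
tool_rot: [-0.0, 0.999, 0.051, -0.002]
contact_force: [-6.0, -0.5, -1.3]
gripper_width: 0.104
grasp_force: 58.5
```

Call:
jog_arm([
  [[0.03,0,0],[0,0,0],0],
  [[0.03,0,0],[0,0,0],0],
])

```text
time: 11.72
tool_pos: [0.4988, 0.0332, 0.0796]
tool_rot: [-0.0, 0.999, 0.051, -0.002]
contact_force: [-6.9, -0.4, 0.2]
gripper_width: 0.107
grasp_force: 58.6
```

Call:
jog_arm([
  [[0.03,0,0],[0,0,0],0],
  [[0.03,0,0],[0,0,0],0],
  [[0.03,0,0],[0,0,0],0],
])

```text
time: 12.1
tool_pos: [0.499, 0.0332, 0.0794]
tool_rot: [-0.0, 0.999, 0.051, -0.003]
contact_force: [-8.9, -1.6, -0.7]
gripper_width: 0.106
grasp_force: 58.6
```

Call:
jog_arm([
  [[0,0,0],[0,0,0],30],
  [[0,0,0],[0,0,0],60],
  [[0,0,0],[0,0,0],60],
  [[0,0,0],[0,0,0],60],
])

```text
time: 12.6
tool_pos: [0.5019, 0.0333, 0.0809]
tool_rot: [0.0, 0.999, 0.051, 0.001]
contact_force: [-0.3, -0.1, 0.4]
gripper_width: 0.602
grasp_force: 0.0
```

Call:
jog_arm([
  [[0,0,-0.5],[0,0,0],60],
  [[0,0,-1.5],[0,0,0],60],
  [[0,0,-3],[0,0,0],60],
  [[0,0,-5],[0,0,0],60],
  [[0,0,-7],[0,0,0],60],
  [[0,0,-7],[0,0,0],60],
])

```text
time: 13.35
tool_pos: [0.5043, 0.0331, 0.2627]
tool_rot: [0.001, 0.999, 0.051, 0.006]
contact_force: [0.5, -0.3, 0.0]
gripper_width: 0.602
grasp_force: 0.0
```

Run:
```python
from h import *
s=state();p,d=snap('wrist','w7');t=s['tool_pos'];print(t,s['contact_force'],s['gripper_width'])
L=[]
v,u=np.mgrid[0:420,260:360];v=v.ravel();u=u.ravel()
W,T=wpt(s,u,v,d[v,u]);k=(W[:,2]>.10)&(W[:,2]<.155)&(T[:,2]>-.15)&(p[v,u].astype(int).sum(-1)>200)
W=W[k];x=W@X;y=W@Y;print(k.sum(),'gx',np.percentile(x,[0.2,1,50,99,99.8]))
for lo in np.arange(x.min(),x.max(),.02):
    m=(x>=lo)&(x<lo+.02)
    if m.sum()>20: print(lo.round(3),m.sum(),'y',(np.percentile(y[m],1)/2+np.percentile(y[m],99)/2).round(4),'zc',(np.percentile(W[m,2],95)-.006).round(4))
go(.628*X+.0657*Y+[0,0,.1],5.9)
```

```text
[0.50426493 0.0331114  0.26265975] [ 0.46992183 -0.30297949  0.04810993] 0.6016499502744935
2339 gx [0.43517872 0.43643026 0.51462349 0.66978028 0.67590764]
0.435 281 y -0.0191 zc 0.1325
0.455 277 y -0.0191 zc 0.1333
0.475 288 y -0.0191 zc 0.1339
0.495 325 y -0.0191 zc 0.1344
0.515 330 y -0.0192 zc 0.135
0.535 349 y -0.0188 zc 0.1355
0.555 248 y -0.0188 zc 0.1361
0.575 32 y -0.0198 zc 0.1488
0.595 92 y -0.0197 zc 0.1489
0.615 27 y -0.0197 zc 0.1489
0.635 41 y -0.0197 zc 0.1488
0.655 42 y -0.0197 zc 0.1487
t 13.4 pos [0.5029 0.0332 0.2593] shift [4.93, -3.38, 6.4] turn [0.01, -0.04, -0.0] F [-0.46  0.02 -0.91]
```

View pics/w7.png

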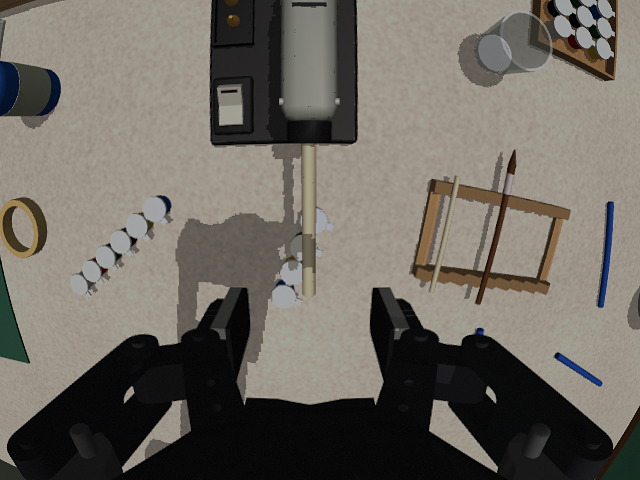

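The stick sits in the bore with its rear end at (309,296), which puts the tip about 46 mm in, tilted about 2°. Next is the rocker at (230,104). I'll turn the tool a quarter turn so the wide finger linkage clears the shell.

```bash
python3 -c "
from h import *
go(.630*X+.0657*Y+[0,0,.2],95.9)"
```

```text
t 13.4 pos [0.5029 0.0332 0.2593] shift [5.04, -3.38, 2.4] turn [0.04, -0.03, -11.25] F [-0.46  0.02 -0.91]
```

Call:
jog_arm([
  [[2,-2,0],[0,0,-1.3],0],
  [[4,-3.4,0],[0,0,-2.6],0],
  [[5.05,-3.4,0],[0,0,-3.9],0],
  [[5.05,-3.4,0],[0,0,-5.2],0],
  [[5.05,-3.4,0],[0,0,-6.5],0],
  [[5.05,-3.4,0],[0,0,-7.8],0],
  [[5.05,-3.4,0],[0,0,-9.1],0],
  [[5.05,-3.4,0],[0,0,-10.4],0],
])

```text
time: 14.4
tool_pos: [0.6174, 0.1307, 0.2536]
tool_rot: [-0.001, 0.711, 0.704, -0.001]
contact_force: [0.3, 0.5, -0.1]
gripper_width: -0.001
grasp_force: 0.0
```

```bash
python3 -c "
from h import *
go(.630*X+.0657*Y+[0,0,.06],95.9)"
```

```text
t 14.4 pos [0.6174 0.1307 0.2536] shift [-0.02, 0.13, 7.74] turn [-0.02, 0.0, -0.81] F [ 0.3   0.55 -0.09]
```

Call:
jog_arm([
  [[0,0.1,0],[0,0,-0.8],0],
  [[0,0.1,2],[0,0,-0.8],0],
  [[0,0.1,4],[0,0,-0.8],0],
  [[0,0.1,6],[0,0,-0.8],0],
  [[0,0.1,7.7],[0,0,-0.8],0],
  [[0,0.1,7.7],[0,0,-0.8],0],
  [[0,0.1,7.7],[0,0,-0.8],0],
])

```text
time: 15.28
tool_pos: [0.6214, 0.1308, 0.0642]
tool_rot: [0.0, 0.672, 0.74, 0.0]
contact_force: [-0.1, -0.0, 0.0]
gripper_width: 0.001
grasp_force: 0.0
```

Run:
```python
from h import *
go(.630*X+.0657*Y+[0,0,.0],95.9)
s=state();p,d=snap('wrist','w8');print(s['tool_pos']@X,s['tool_pos']@Y)
```

```text
t 15.275 pos [0.6214 0.1308 0.0642] shift [-0.02, -0.07, 2.57] turn [0.01, -0.0, -0.05] F [-0.14 -0.03  0.02]
0.6315675373105167 0.06626388556329152
```

View pics/w8.png

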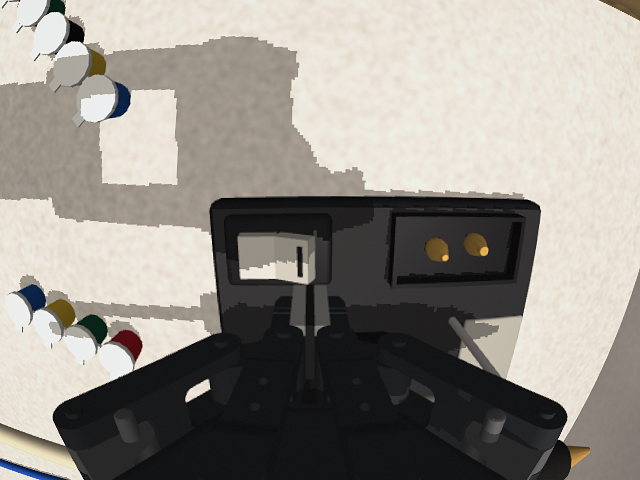

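The fingers at column 310 stand over the rocker's ribbed on half (rib at (299,260)). I'll press down in steps.

Call:
jog_arm([
  [[0,0,1.0],[0,0,0],0],
  [[0,0,1.8],[0,0,0],0],
  [[0,0,2.2],[0,0,0],0],
  [[0,0,2.3],[0,0,0],0],
  [[0,0,2.4],[0,0,0],0],
  [[0,0,2.4],[0,0,0],0],
])

```text
time: 16.08
tool_pos: [0.6212, 0.1308, 0.0036]
tool_rot: [0.0, 0.672, 0.74, 0.0]
contact_force: [1.4, -0.1, 2.5]
gripper_width: 0.002
grasp_force: 1.5
```

Call:
jog_arm([
  [[0,0,0.08],[0,0,0],0],
  [[0,0,0.16],[0,0,0],0],
  [[0,0,0.16],[0,0,0],0],
])

```text
time: 16.45
tool_pos: [0.6214, 0.1308, 0.0033]
tool_rot: [-0.0, 0.672, 0.74, -0.0]
contact_force: [-8.1, -1.1, 22.1]
gripper_width: 0.002
grasp_force: 10.9
```

Call:
jog_arm([
  [[0,0,-1.0],[0,0,0],0],
  [[0,0,-2.5],[0,0,0],0],
  [[0,0,-2.5],[0,0,0],0],
])

```text
time: 16.82
tool_pos: [0.6221, 0.1309, 0.0644]
tool_rot: [0.001, 0.672, 0.74, 0.001]
contact_force: [0.1, -0.2, -0.2]
gripper_width: 0.001
grasp_force: 0.0
```

Run:
```python
from h import *
s=state();p,d=snap('wrist','w9');print(s['tool_pos'])
z=np.load('pics/w8.npz')
for (n,D,Pp) in (('before',z['d'],z['p']),('after',d,p)):
    for u in range(225,335,8):
        W,T=wpt(s,np.array([u]),np.array([250]),np.array([np.median(D[247:254,u-1:u+2])]));print(n,u,(W@X).round(4),W[0,2].round(4))
```

```text
[0.62207022 0.13094436 0.06441577]
before 225 [0.5789] 0.0233
before 233 [0.5858] 0.031
before 241 [0.5926] 0.0401
before 249 [0.5973] 0.04
before 257 [0.602] 0.0398
before 265 [0.6066] 0.0397
before 273 [0.6113] 0.0399
before 281 [0.6161] 0.0419
before 289 [0.6208] 0.0441
before 297 [0.6254] 0.0472
before 305 [0.6299] 0.0483
before 313 [0.6344] 0.0417
before 321 [0.6393] 0.0311
before 329 [0.6441] 0.0305
after 225 [0.5803] 0.029
after 233 [0.5857] 0.0307
after 241 [0.5941] 0.0481
after 249 [0.5984] 0.0465
after 257 [0.6027] 0.0451
after 265 [0.607] 0.0427
after 273 [0.6114] 0.0408
after 281 [0.616] 0.04
after 289 [0.6206] 0.04
after 297 [0.6252] 0.0395
after 305 [0.6298] 0.0405
after 313 [0.6344] 0.0392
after 321 [0.6393] 0.0309
after 329 [0.6442] 0.0292
```

The depth profile shows the rocker flipped: its on half is now level at 40 mm, so it is on. I'll pull clear and hand in.

Call:
jog_arm([
  [[0,0,-2],[0,0,0],0],
  [[0,0,-4],[0,0,0],0],
  [[0,0,-5],[0,0,0],0],
  [[0,0,-5],[0,0,0],0],
  [[0,0,-5],[0,0,0],0],
])

```text
time: 17.5
tool_pos: [0.619, 0.1306, 0.1831]
tool_rot: [-0.002, 0.672, 0.74, -0.002]
contact_force: [0.6, 0.9, 0.1]
gripper_width: 0.003
grasp_force: 0.0
```

```bash
python3 -c "
from h import *
print(state()['time'],state()['contact_force']);print(job_done())"
```

```text
17.5 [0.56789173 0.93527969 0.10247893]
the job is handed in; nothing more can be done
None
```

I handed the job in at 17.5 s with no verdict returned: the thick stick met firm resistance about 46 mm inside the inlet (about 9 N at most), which I took for the old stick without a second check, and is released; the rocker is on; I viewed 11 pictures, one over the limit of 10.

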